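# Pull-test the glued port of a microfluidic chip

### The job

Prove the glue joint of the chip with the tall port: take the chip by its port, slide it home under the fork of the pull tester until it meets the stop, and pull straight up on the port so that the gauge shows about 12 N, held steady for two seconds; the glue must never see 20 N. Then lower the chip back down flat onto the bed before you let go, and leave it there, home under the fork. Pull only through the chip, not on the fork itself, and leave everything else where it is.

Things in the scene. Friction and masses are not known exactly. Their poses are not given: they have to be found in the camera images.
- chip: The chip to test: white plate 75 (x) x 50 (y) x 4 mm on the dark mat, with ONE tall square port column glued on its centre: foot 22 x 22 mm up to 10 mm above the underside, column 16 x 16 mm up to 67 mm, thin steel nipple to 75 mm. About 50 g (35 to 70). Origin: centre of the plate's underside; x along its length, z up. A half turn about z makes no difference.
- port_grip (a point): On the chip's axis, 54 mm above the plate's underside: a good height to grip the 16 mm square column by two opposite faces.
- plain_chip: Bystander: another plate of the same 75 x 50 x 4 mm with two low round ports (12 mm across, 10 mm high), also on the dark mat. Origin as for the chip. Not to be disturbed. Either chip may be on either half of the mat.
- mat: Dark mat, 200 (x) x 270 (y) x 3 mm thick, fixed. Origin: centre of its underside.
- bed: Base of the pull tester, fixed: aluminium plate 10 mm thick, 100 mm wide (y), from x = -140 to +160 mm. The chip slides in along +x between two steel guides 54 mm apart (x -42 to +42 mm, 24 mm high), with a mouth flaring to 82 mm at x = -84 mm; open plate before that. Stop: 28 mm wide, 24 mm high, face at x = +37.5 mm. Origin: on the work surface under the seat centre.
- seat (a point): Centre of the seat, on the top of the bed plate (10 mm above the work surface): where the chip's origin is when the chip is fully home, flat on the plate and against the stop. Axes as the bed.
- gauge: Gauge head with its fork: grey box 65 x 80 x 52 mm on two rods at the back of the bed, front face 95 mm beyond the seat centre (bed x), top 78 mm above the work surface. The fork reaches from it over the seat on a stem at bed x = +81 mm and beyond. Fixed. Origin and axes: those of the bed.
- fork (a joint): The gauge reading: how far the steel fork is lifted against its spring, in m: 0 at rest, 4 N per mm (12 N = 0.003, 20 N = 0.005), travel 8 mm. Prongs 9.5 mm wide, 5 mm thick, 34 mm apart, bed x = -30 to +80 mm, lie over the chip's long edges; the column stands between them, gripped above them. Resting height differs each time and is not measured: underside 3 to 15 mm above the top of a chip on the seat.
- bottle: Bystander: bottle with blue cap, 72 mm across, 150 mm high. Origin: centre of its underside.
- dish: Bystander: clear square open dish, 100 x 100 x 16 mm. Origin: centre of its underside.
- tweezers: Bystander: steel tweezers, flat, about 155 mm long, 10 mm wide, 4 mm high. Origin: underside, 55 mm from the blunt end; x along them.
- beaker: Bystander: glass beaker, 60 mm across, 80 mm high. Origin: centre of its underside.
- marker: Bystander: black marker, 12 mm across, about 120 mm long, lying along its x. Origin: middle, underside.
Not all that is in view belongs to the job. Leave any pink look-alike of the chip alone.

How it is judged:
On the way, in this order (a step that is already met when the one before it is completed fails the run):
1. the chip is home under the fork: its centre within 5 mm of the seat lengthways and sideways, parallel to the bed, the fork not lifted (x of chip in the frame of seat between -0.005 and 0.004 m and y of chip in the frame of seat between -0.005 and 0.005 m and angle between the x axis of chip and the x axis of bed, either way round below 0.12 rad and z of chip in the frame of seat below 0.008 m and value of joint fork below 0.0008 m), for 0.1 s.
2. the chip, home under the fork, pulls the gauge to between 9.6 and 14.4 N (fork lifted 2.4 to 3.6 mm), steadily for 1 s (x of chip in the frame of seat between -0.005 and 0.004 m and y of chip in the frame of seat between -0.005 and 0.005 m and angle between the x axis of chip and the x axis of bed, either way round below 0.12 rad and value of joint fork between 0.0024 and 0.0036 m and contact force between chip and gauge above 5 N and contact force between the fingers and chip above 1 N), for 1 s.
3. the chip is back down on the bed (within 1.8 mm) while still held (z of chip in the frame of seat below 0.0018 m and contact force between the fingers and chip above 0.5 N), for 0.05 s.
At the end, for the whole second after the job is handed in: The tested chip lies flat on the bed, home under the fork (centre within 5 mm of the seat lengthways and sideways, within 1.8 mm of the plate, turned less than 0.12 rad), at rest and released, the fork back at zero (below 0.6 mm) (x of chip in the frame of seat between -0.005 and 0.004 m and y of chip in the frame of seat between -0.005 and 0.005 m and angle between the x axis of chip and the x axis of bed, either way round below 0.12 rad and z of chip in the frame of seat between -0.002 and 0.0018 m and angle between chip's own z axis and vertical below 0.04 rad and linear speed of chip below 0.01 m/s and value of joint fork below 0.0006 m); the robot touches nothing.
It fails at once if gauge at 20 N or more (fork lifted 5 mm) (value of joint fork above 0.005 m).
It fails at once if the robot pushes or pulls on the fork or gauge itself with more than 4 N (contact force between any of the fingers, the arm and gauge above 4 N).
It fails at once if a bystander is moved by more than 30 mm (marker 40 mm) (distance of any of plain_chip, bottle, dish, tweezers, beaker from where it was at the start of the episode above 0.03 m or distance of marker from where it was at the start of the episode above 0.04 m).
It also fails if it takes over 58 s, if anything falls off the work surface, if the arm or the gripper's body presses on something with over 40 N, if the wrist force passes 120 N, or if a joint passes its speed limit or range.

### The arm

A 6-joint arm with a two-finger parallel gripper is mounted at the origin on the work surface. World frame = base frame: x ahead of the robot, y to its left, z up, the work surface at z = 0. Lengths are in m, angles in rad, forces in N, time in s.
With the tool pointing down it reaches from about 0.35 to 0.775 m from the base axis. Payload 5.5 kg.
Tool frame: the origin (TCP) lies at the very end of the fingers, on their centre line; the grasp point (between the pads) lies 19 mm behind it; z points along the fingers, y is the line along which they close (so a half turn about z gives the same grasp; the last joint's range is limited). The gripper opens to 85 mm and grips with 20 to 120 N. Pads are 22 mm wide; open, the fingers measure 114 mm over their backs; the gripper's body (76 mm by 85 mm) begins 54 mm behind the grasp point. The pads swing forward as they close: fully open they stand 13 mm farther back than shut.
Start: joints at [1.137, 0.313, 0.046, 1.304, 0, 1.431], TCP at [0.167, 0.55, 0.231] pointing down, gripper open.
Joint ranges: [-2.76, 2.76], [-0.86, 1.69], [-1.03, 1.26], [-2.2, 2.34], [-1.47, 1.5], [-3.14, 3.14]. Speed limits (rad/s): [2.57, 2.57, 3.14, 3.14, 3.14, 3.14].

### API

Orientations are given as a unit quaternion [w, x, y, z].
In Python, from workcell import env gives the robot as it stands. The module is installed in compiled form; this text tells all that it offers.
- The arm moves only by the tool jog_arm, never from a script. Its arguments are lists of equal length, an entry for each row: "gripper": the opening, from 0 (shut) to 1 (fully open); "offset": the shift along the world's x, y, z in cm, a list of three; "twist": the turn about the world's z in degrees. In form: {"gripper": [gripper, ...], "offset": [[dx, dy, dz], ...], "twist": [twist, ...]}. A call has exactly 8 rows; each row is the pose to reach, as a shift and turn from the pose commanded when the call began; what a row does not reach only later rows make up. A row lasts 1/8 s, in which the tool goes at most 62.5 mm and 10.7 degrees, less where a joint would pass 70% of its speed; a pose out of reach is approached as far as the arm can. A call with a gripper value outside its range is refused whole. The fingers move at their own pace and stop on an object; "squeeze" is the grip in N (left out, the last holds). Time passes only in rows, so rows that repeat a pose let the fingers close, or fill a call up. It gives the time, the measured TCP pose, the force, the opening and the grip force at its end, in the units of the state.
- env.get_state(): the state, without advancing time (a new reading comes with each control period).
- env.read_camera(name): name is "scene" or "top"; returns a dict with "image" (480x640x3 uint8, red, green, blue), "z_map" (480x640 float32, m along the optical axis (not along the pixel's ray), 0 where there is no reading), "fovy" (degrees; the focal length in pixels is half the picture's height over the tangent of half this angle, whatever the lens; pixels are square), "cx", "cy" (the principal point, pixels), "cam_to_world" (4x4, takes a point from camera to world coordinates). Camera axes: x right, y up, looking along -z (the intrinsics and any distortion apply to the point x, -y, -z); pixel columns grow to the right and rows downward; lengths in m; the calibration is good to about 2 mm. A picture is of the moment at which its call begins.
- env.hand_in(): hands the job in; it is judged then, once.
The state is a dict: "clock": time; "joint_pos": joint angles; "qvel": joint speeds; "tau": joint torques, N m; "tcp_pos": TCP position; "orientation": TCP orientation; "wrist_force": force on the tool from outside, world axes, zero at the start; "ft_torque": the same for the moment, N m; "finger_gap": finger opening in m; "grip_force": force on a finger pad.
Only numpy, scipy, OpenCV 4.12 (cv2) and the standard library are available. Lean on these libraries where they do the work, as an engineer would, in place of code of your own. Each camera call takes 0.05 s, during which the arm holds its last target. There are 200 camera calls.

## Working session

There is one attempt and no reset: what is moved stays moved. The work goes in short steps, Python scripts to look and compute and a tool call to move; the robot and the scene stay as the last step left them, time stands still between calls to the robot, and variables do not carry over. Pictures are saved under pics/ and viewed, at most 10 in all, crops included, and the job is handed in when it is done.

Besides the shell and the picture viewer there is one more tool, called after ">>>" as a command line: name --pt "numbers of a row" for each row, then --argument value for the rest. jog_arm: Moves the arm, as the interface text tells. Its arguments: {"type":"object","properties":{"gripper":{"type":"array"},"offset":{"type":"array"},"twist":{"type":"array"},"squeeze":{"type":"number"}},"required":["gripper","offset","twist"]}

```bash
mkdir -p pics; cat > h.py <<'E'
import numpy as np, cv2
from workcell import env
def cam(n):
    c=env.read_camera(n); c['f']=240/np.tan(np.radians(c['fovy'])/2); return c
def pts(c):
    v,u=np.mgrid[0:480,0:640]; z=c['z_map']
    p=np.stack([(u-c['cx'])/c['f']*z,-(v-c['cy'])/c['f']*z,-z,np.ones_like(z)],-1)
    w=(p@np.array(c['cam_to_world']).T)[...,:3]; w[z==0]=np.nan; return w
E
python3 - <<'E'
from h import *
for n in('top','scene'):
    c=cam(n); w=pts(c); np.savez(f'{n}.npz',w=w,im=c['image'],M=c['cam_to_world'],k=[c['f'],c['cx'],c['cy']])
    cv2.imwrite(f'pics/{n}0.png',c['image'][...,::-1]); print({k:v for k,v in c.items() if k not in('image','z_map')})
    print(np.isnan(w[...,2]).mean())
print(env.get_state())
E
```

```text
{'fovy': 52.60327671078794, 'cx': 322.3164827614493, 'cy': 245.76456989849473, 'cam_to_world': array([[ 0.01280206,  0.99776211, -0.06562678,  0.44183363],
       [-0.99965032,  0.01428974,  0.02224965,  0.00856649],
       [ 0.02313765,  0.06531899,  0.99759615,  1.28886195],
       [ 0.        ,  0.        ,  0.        ,  1.        ]]), 'f': np.float64(485.5681426587408)}
0.004104817708333333
{'fovy': 52.96620174375018, 'cx': 318.3541529727894, 'cy': 236.96573243870705, 'cam_to_world': array([[ 0.27341773, -0.77610993,  0.56823949,  1.12431704],
       [ 0.96189285,  0.22196576, -0.15966636, -0.17377637],
       [-0.00221106,  0.59024111,  0.80722397,  0.86453828],
       [ 0.        ,  0.        ,  0.        ,  1.        ]]), 'f': np.float64(481.7212882787189)}
0.004104817708333333
{'clock': 0.1, 'joint_pos': array([ 1.13742142e+00,  3.13908581e-01,  4.50856429e-02,  1.30361039e+00,
       -2.37675731e-05,  1.43118454e+00]), 'qvel': array([ 0.00050289, -0.0017846 ,  0.00228711,  0.00073795, -0.00049626,
       -0.00053596]), 'tau': array([ 4.23487931e-03, -4.81724346e+01,  2.99244601e+01,  1.27810054e-02,
       -5.06620052e-05,  7.55146857e-06]), 'tcp_pos': array([0.16632066, 0.54993556, 0.23050472]), 'orientation': array([-2.19901030e-04,  1.46353927e-01,  9.89231954e-01, -7.88497861e-04]), 'wrist_force': array([0.34802418, 0.47881079, 0.15868064]), 'ft_torque': array([ 0.01401792,  0.00664494, -0.02153457]), 'grip_force': 0.0, 'finger_gap': 0.08530628708637059}
```

View pics/top0.png

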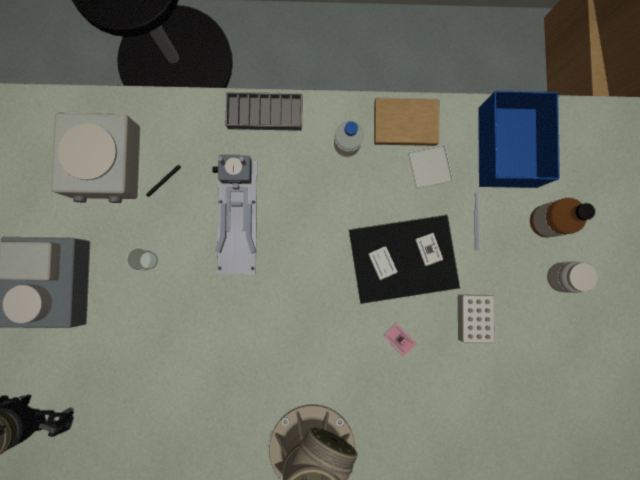

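View pics/scene0.png

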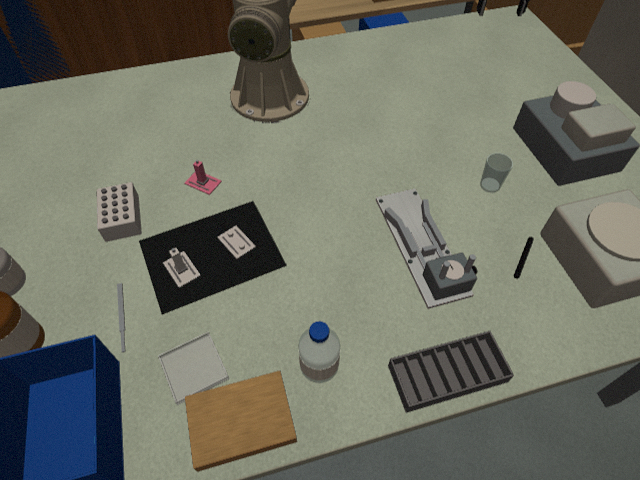

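The top view shows a tall-ported plate at (429,249), a two-port plate at (383,263) and a pink look-alike at (400,339). In the scene view they are at (180,263), (237,241) and (203,178). I choose the white plate with the tall column, top (429,249), and check it in a crop.

```bash
python3 - <<'E'
from h import *
t=np.load('top.npz'); s=np.load('scene.npz')
r=lambda im,k:cv2.resize(im,None,fx=k,fy=k,interpolation=cv2.INTER_CUBIC)
a=r(t['im'][225:275,355:455],4); b=r(s['im'][210:300,140:270],3); c=r(t['im'][150:280,205:270],4.2)
out=np.zeros((560,700,3),np.uint8); out[:200,:400]=a; out[200:470,:390]=b; out[:c.shape[0],420:420+c.shape[1]]=c[:560]
cv2.imwrite('pics/crop.png',out[...,::-1])
w=t['w']; im=t['im'].astype(int)
def rect(mask,name):
    p=w[mask]; q=(p[:,:2]*1e4).astype(np.float32); print(name,len(p),cv2.minAreaRect(q),'z',np.nanmedian(p[:,2]),np.nanpercentile(p[:,2],[5,95]))
V,U=np.mgrid[0:480,0:640]
roi=lambda u0,u1,v0,v1:(U>=u0)&(U<u1)&(V>=v0)&(V<v1)
ok=~np.isnan(w[...,2])
ch=roi(412,448,228,270)
br=im.sum(-1)
rect(ch&ok&(w[...,2]<.02)&(w[...,2]>-.005)&(br>330),'plate')
rect(ch&ok&(w[...,2]>.05),'column')
p=w[ch&ok&(w[...,2]>.05)];print(p.mean(0))
bd=roi(205,270,150,280)
print('bed z table',np.nanmedian(w[roi(262,275,200,270)][:,2]), 'mat',np.nanmedian(w[roi(400,412,225,245)][:,2]))
rect(bd&ok&(w[...,2]>.0055)&(w[...,2]<.1),'bed all')
rect(bd&ok&(w[...,2]>.065),'gauge top')
rect(roi(205,270,255,280)&ok&(w[...,2]>.006)&(w[...,2]<.015),'bed front')
# height map along the bed
np.set_printoptions(linewidth=250)
print((w[150:276:3,214:262:2,2]*1000).round().astype(int))
E
```

```text
plate 443 ((5218.98095703125, -3039.6279296875), (760.793701171875, 501.2763977050781), 20.28866195678711) z 0.007133685375636523 [0.00283185 0.01195371]
column 51 ((5226.07275390625, -3039.42333984375), (153.63763427734375, 164.1579132080078), 20.042800903320312) z 0.06904393637883022 [0.05503658 0.07903071]
[ 0.52185153 -0.3023855   0.06833978]
bed z table -0.00019156536120545908 mat 0.0028320454136603335
bed all 4463 ((6089.0048828125, 2095.3759765625), (3409.041015625, 1635.169677734375), 1.0895254611968994) z 0.013155957888314695 [0.00680482 0.08047229]
gauge top 848 ((7148.51220703125, 2071.45654296875), (673.5762939453125, 799.2694091796875), 1.4437143802642822) z 0.07891232211162214 [0.07221209 0.11730457]
bed front 666 ((4706.0927734375, 2077.347900390625), (598.5624389648438, 1499.0045166015625), 3.47217059135437) z 0.009718804731390529 [0.00669419 0.01338845]
[[-1 -3 -4 ...  1  5  0]
 [ 3  3  1 ... -1  2  2]
 [ 1 -5 75 ...  3  3  0]
 ...
 [-1  2 13 ... -4  1  2]
 [ 2 -2 10 ... -1 -6  0]
 [-1  0 10 ... -1 -2 -1]]<stdin>:25: RuntimeWarning: invalid value encountered in cast
```

View pics/crop.png

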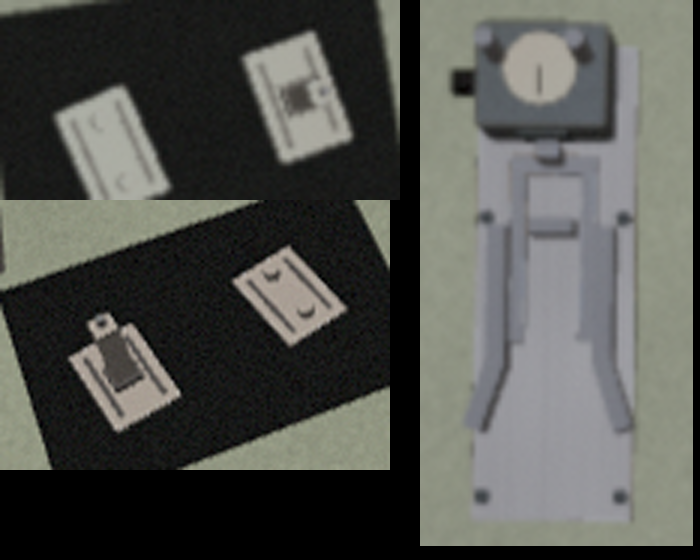

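The crop confirms the choice: the tall column is on the right-hand white plate (top view (429,249)), with its long axis about +20°. The left plate has two low ports. The bed runs from front corners (217,273) and (256,274) to the gauge at (235,168). Next I fit the bed edges precisely.

```bash
python3 - <<'E'
from h import *
t=np.load('top.npz'); w=t['w']; im=t['im'].astype(int); M=t['M']; f,cx,cy=t['k']
def ray(u,v,z):
    d=M[:3,:3]@np.array([(u-cx)/f,-(v-cy)/f,-1]); return M[:3,3]+d*(z-M[2,3])/d[2]
blu=cv2.GaussianBlur((im[...,2]-im[...,1]).astype(np.float32),(0,0),.8) # lavender vs green
print('blue-green bed',blu[262,236],'table',blu[262,275])
th=(blu[262,225:248].mean()+blu[250:270,265:280].mean())/2
def cross(a,x0):
    i=np.argmax(a>th); return x0+i-1+(th-a[i-1])/(a[i]-a[i-1])
L=[ray(cross(blu[v,205:236],205),v,.01) for v in range(262,272)]+[ray(cross(blu[v,205:236],205),v,.01) for v in range(205,245)]
R=[ray(270-(cross(blu[v,270:236:-1],0)),v,.01) for v in list(range(200,240))+list(range(262,272))]
F=[ray(u,285-cross(blu[285:255:-1,u],0),.01) for u in range(222,252)]
for n,P in(('L',L),('R',R),('F',F)):
    P=np.array(P); i,j=(0,1) if n!='F' else (1,0)
    for _ in range(3):
        k=np.polyfit(P[:,i],P[:,j],1); r=P[:,j]-np.polyval(k,P[:,i]); P=P[abs(r)<max(1.5*r.std(),3e-4)]
    print(n,'slope deg',np.degrees(np.arctan(k[0])),'at',np.polyval(k,.587 if n!='F' else .207),r.std(),len(P))
# heights on prongs, guides : median in patches
def patch(u0,u1,v0,v1,n):
    q=w[v0:v1,u0:u1].reshape(-1,3); q=q[~np.isnan(q[:,0])]; print(n,np.median(q,0).round(4),q.std(0).round(4)[2],len(q))
patch(228,230,196,226,'L prong'); patch(244,246,193,226,'R prong');patch(231,242,210,250,'plate')
patch(222,225,206,232,'Lguide');patch(248,251,206,232,'Rguide');patch(232,242,203,205,'stop');patch(231,243,188,190,'fork bar')
E
```

```text
blue-green bed 5.0210524 table -15.578227
L slope deg 0.4781895748778862 at 0.25700790491124786 0.0002175892762862377 33
R slope deg 0.5841838603103365 at 0.15716001899720838 0.00026981272498444495 29
F slope deg -0.11000590662541301 at 0.4496019285139516 9.547510785874585e-05 30
L prong [0.6141 0.2268 0.0221] 0.0024 60
R prong [0.6184 0.1854 0.0224] 0.0029 66
plate [0.5666 0.2081 0.0099] 0.0027 437
Lguide [0.5912 0.2387 0.0336] 0.0024 78
Rguide [0.5924 0.1714 0.0337] 0.0023 76
stop [0.6312 0.2047 0.0333] 0.0022 20
fork bar [0.6713 0.2064 0.024 ] 0.0055 24
```

>>> jog_arm --gripper '[1, 1, 1, 1, 1, 1, 1, 1]' --pt "4 -5 0" --pt "8 -10 0" --pt "12 -15 -0.5" --pt "16 -20 -1" --pt "20 -26 -1.5" --pt "24 -32 -2" --pt "27 -37 -2.5" --pt "28.3 -40 -3" --twist '[3, 7, 12, 17, 22, 27, 32, 37]'

```text
clock: 1.1
tcp_pos: [0.4506, 0.1483, 0.201]
orientation: [0.0, -0.176, 0.984, 0.0]
wrist_force: [0.7, 0.5, -0.5]
finger_gap: 0.0855
grip_force: 0.0
```

>>> jog_arm --gripper '[1, 1, 1, 1, 1, 1, 1, 1]' --pt "0 -5 0" --pt "1 -11 0" --pt "2 -17 0" --pt "4 -23 -1" --pt "5 -29 -3" --pt "6 -35 -5" --pt "7 -41 -7" --pt "7.2 -45.3 -8" --twist '[0, 0, 0, 0, 0, 0, 0, 0]'

```text
clock: 2.1
tcp_pos: [0.5211, -0.3046, 0.1196]
orientation: [-0.001, -0.175, 0.985, 0.001]
wrist_force: [1.1, 0.7, 0.1]
finger_gap: 0.0854
grip_force: 0.0
```

>>> jog_arm --gripper '[1, 1, 1, 1, 1, 1, 1, 1]' --pt "0 0 0" --pt "0 0 0" --pt "0 0 0" --pt "0 0 0" --pt "0 0 0" --pt "0 0 0" --pt "0 0 0" --pt "0 0 0" --twist '[0, 0, 0, 0, 0, 0, 0, 0]'

```text
clock: 3.1
tcp_pos: [0.5215, -0.3026, 0.1213]
orientation: [-0.0, -0.175, 0.985, 0.0]
wrist_force: [0.2, -0.2, 0.7]
finger_gap: 0.0853
grip_force: 0.0
```

>>> jog_arm --gripper '[1, 1, 1, 1, 1, 1, 1, 1]' --pt "0 0 -1.5" --pt "0 0 -3" --pt "0 0 -4.5" --pt "0 0 -6" --pt "0 0 -7" --pt "0 0 -8" --pt "0 0 -8.2" --pt "0 0 -8.2" --twist '[0, 0, 0, 0, 0, 0, 0, 0]'

```text
clock: 4.1
tcp_pos: [0.5217, -0.3027, 0.0395]
orientation: [0.0, -0.175, 0.985, -0.0]
wrist_force: [1.4, 0.0, 0.4]
finger_gap: 0.0855
grip_force: 0.0
```

```bash
python3 - <<'E'
from h import *
c=cam('scene'); r=c['image'][170:320,100:300]
cv2.imwrite('pics/g1.png',cv2.resize(r,None,fx=3,fy=3,interpolation=cv2.INTER_CUBIC)[...,::-1]); s=env.get_state(); print(s['tcp_pos'],s['wrist_force'])
E
```

```text
[ 0.52185987 -0.30283122  0.03974143] [-0.21965859 -0.02199746  0.28310797]
```

View pics/g1.png

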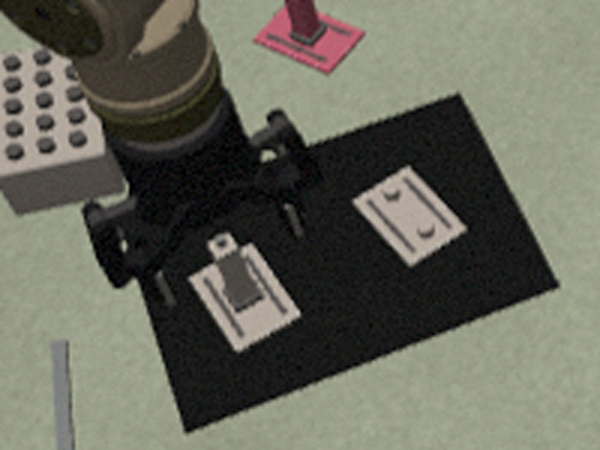

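The crop shows the fingertips at (165,290) and (295,220), straddling the column (222,245 to 245,290) on the two-guide-line plate. The other plate is well clear. Closing.

>>> jog_arm --gripper '[0.6, 0.4, 0.25, 0.2, 0.1, 0, 0, 0]' --pt "0 0 0" --pt "0 0 0" --pt "0 0 0" --pt "0 0 0" --pt "0 0 0" --pt "0 0 0" --pt "0 0 0" --pt "0 0 0" --twist '[0, 0, 0, 0, 0, 0, 0, 0]' --squeeze 50

```text
clock: 5.15
tcp_pos: [0.5216, -0.3028, 0.0394]
orientation: [0.0, -0.175, 0.985, -0.0]
wrist_force: [0.8, -0.6, 0.3]
finger_gap: 0.0151
grip_force: 48.8
```

>>> jog_arm --gripper '[0, 0, 0, 0, 0, 0, 0, 0]' --pt "0 0 0" --pt "0 0 0" --pt "0 0 0.3" --pt "0 0 1" --pt "0 0 2" --pt "0 0 3" --pt "0 0 4" --pt "0 0 4" --twist '[0, 0, 0, 0, 0, 0, 0, 0]'

```text
clock: 6.15
tcp_pos: [0.5223, -0.3032, 0.0807]
orientation: [0.001, -0.175, 0.985, -0.001]
wrist_force: [-0.2, 0.3, -0.3]
finger_gap: 0.0153
grip_force: 48.7
```

```bash
python3 - <<'E'
from h import *
c=cam('scene'); r=c['image'][170:320,100:300]
cv2.imwrite('pics/g2.png',cv2.resize(r,None,fx=3,fy=3,interpolation=cv2.INTER_CUBIC)[...,::-1]); s=env.get_state(); print(s['tcp_pos'],s['wrist_force'],s['finger_gap'],s['grip_force'])
E
```

```text
[ 0.52188597 -0.30287949  0.07997272] [-1.02180899 -0.40470235 -0.76560367] 0.015339256137793677 48.68545711040497
```

View pics/g2.png

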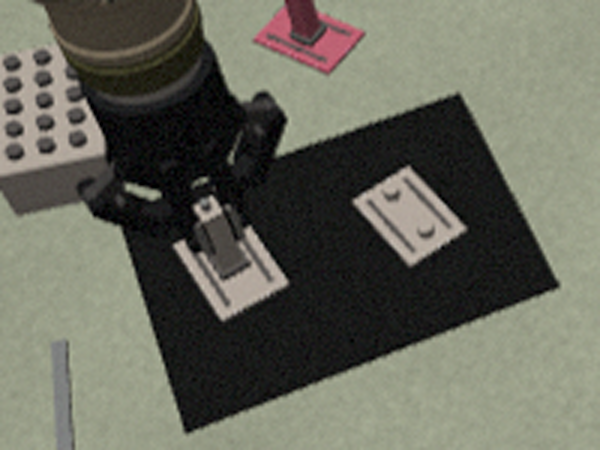

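The plate hangs level in the grip between (180,245) and (285,290), with the bystander untouched. Carrying it to the bed.

>>> jog_arm --gripper '[0, 0, 0, 0, 0, 0, 0, 0]' --pt "0 1 1" --pt "0 3 2" --pt "0 6 3" --pt "0 10 3" --pt "0 14 3" --pt "0 18 3" --pt "0 22 3" --pt "0 26 3" --twist '[0, -1, -3, -5, -7, -9, -11, -13]'

```text
clock: 7.2
tcp_pos: [0.5211, -0.0407, 0.1096]
orientation: [-0.0, -0.062, 0.998, 0.0]
wrist_force: [0.3, -0.4, -0.5]
finger_gap: 0.0151
grip_force: 48.8
```

>>> jog_arm --gripper '[0, 0, 0, 0, 0, 0, 0, 0]' --pt "0 4 0" --pt "-0.5 8 0" --pt "-1 12 0" --pt "-2 16 0" --pt "-2.5 20 -0.5" --pt "-3 23 -1.5" --pt "-3.3 24.5 -2.5" --pt "-3.3 24.9 -3" --twist '[-1, -2, -3, -4, -5, -6, -6.6, -6.6]'

```text
clock: 8.2
tcp_pos: [0.4873, 0.2075, 0.079]
orientation: [-0.001, -0.006, 1.0, -0.0]
wrist_force: [0.4, 0.6, 0.5]
finger_gap: 0.0152
grip_force: 48.8
```

```bash
python3 - <<'E'
from h import *
c=cam('scene'); d=cam('top'); r=c['image'][170:310,350:500]; q=d['image'][170:290,190:290]
a=cv2.resize(r,None,fx=3,fy=3,interpolation=cv2.INTER_CUBIC); b=cv2.resize(q,None,fx=3.5,fy=3.5,interpolation=cv2.INTER_CUBIC)
o=np.zeros((420,800,3),np.uint8);o[:,:450]=a;o[:,450:800]=b
cv2.imwrite('pics/g3.png',o[...,::-1]); s=env.get_state(); print(s['tcp_pos'],s['orientation'],s['wrist_force'])
E
```

```text
[0.48785445 0.20658822 0.07896036] [-5.44217892e-04 -5.45292557e-03  9.99984974e-01 -1.43490025e-04] [ 0.05180851  0.71395984 -0.39586987]
```

View pics/g3.png

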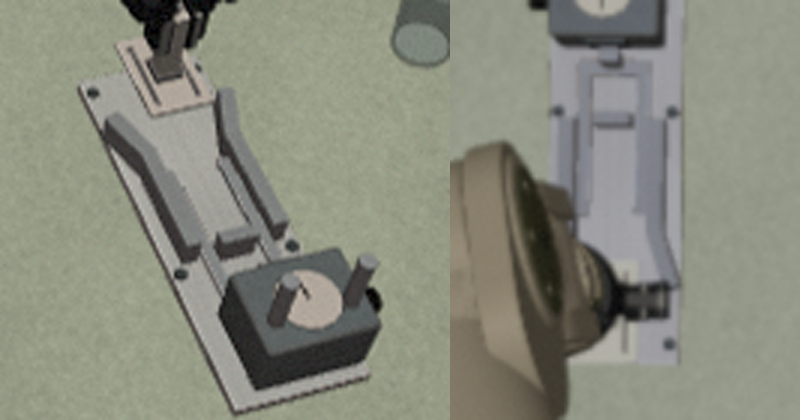

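The left half (scene view) shows the chip level in the hand over the open end of the bed, with its front corners at (150,117) and (215,100) facing the mouth. The right half (top view) shows the arm over the bed's left side, and the chip parallel to the bed. Descending.

>>> jog_arm --gripper '[0, 0, 0, 0, 0, 0, 0, 0]' --pt "0 0 -0.6" --pt "0 0 -1.4" --pt "0 0 -2.2" --pt "0 0 -2.7" --pt "0 0 -2.9" --pt "0 0 -3.0" --pt "0 0 -3.1" --pt "0 0 -3.1" --twist '[0, 0, 0, 0, 0, 0, 0, 0]'

```text
clock: 9.3
tcp_pos: [0.4886, 0.2065, 0.0484]
orientation: [0.0, -0.005, 1.0, 0.0]
wrist_force: [0.3, -0.3, -1.5]
finger_gap: 0.0149
grip_force: 48.8
```

>>> jog_arm --gripper '[0, 0, 0, 0, 0, 0, 0, 0]' --pt "0 0 -0.05" --pt "0 0 -0.1" --pt "0 0 -0.1" --pt "0 0 -0.1" --pt "0 0 -0.1" --pt "0 0 -0.1" --pt "0 0 -0.1" --pt "0 0 -0.1" --twist '[0, 0, 0, 0, 0, 0, 0, 0]'

```text
clock: 10.3
tcp_pos: [0.4885, 0.2064, 0.0473]
orientation: [0.0, -0.005, 1.0, 0.0]
wrist_force: [0.8, 0.6, -0.6]
finger_gap: 0.0153
grip_force: 48.8
```

>>> jog_arm --gripper '[0, 0, 0, 0, 0, 0, 0, 0]' --pt "0 0 -0.02" --pt "0 0 -0.05" --pt "0 0 -0.07" --pt "0 0 -0.07" --pt "0 0 -0.07" --pt "0 0 -0.07" --pt "0 0 -0.07" --pt "0 0 -0.07" --twist '[0, 0, 0, 0, 0, 0, 0, 0]'

```text
clock: 11.3
tcp_pos: [0.4885, 0.2064, 0.0466]
orientation: [0.0, -0.005, 1.0, 0.0]
wrist_force: [0.3, -0.5, -1.1]
finger_gap: 0.0151
grip_force: 48.8
```

>>> jog_arm --gripper '[0, 0, 0, 0, 0, 0, 0, 0]' --pt "0 0 -0.02" --pt "0 0 -0.05" --pt "0 0 -0.05" --pt "0 0 -0.05" --pt "0 0 -0.05" --pt "0 0 -0.05" --pt "0 0 -0.05" --pt "0 0 -0.05" --twist '[0, 0, 0, 0, 0, 0, 0, 0]'

```text
clock: 12.3
tcp_pos: [0.4886, 0.2064, 0.0464]
orientation: [0.0, -0.005, 1.0, 0.0]
wrist_force: [-1.2, -0.7, 5.9]
finger_gap: 0.0151
grip_force: 49.6
```

>>> jog_arm --gripper '[0, 0, 0, 0, 0, 0, 0, 0]' --pt "0 0 0.07" --pt "0.5 0 0.07" --pt "1.2 0 0.07" --pt "2 0 0.07" --pt "2.8 0.01 0.07" --pt "3.4 0.01 0.07" --pt "3.8 0.01 0.07" --pt "4 0.01 0.07" --twist '[0, 0, 0, 0, 0, 0, 0, 0]'

```text
clock: 13.3
tcp_pos: [0.5287, 0.2065, 0.0468]
orientation: [-0.0, -0.005, 1.0, 0.0]
wrist_force: [0.3, -0.2, -0.3]
finger_gap: 0.0152
grip_force: 48.8
```

>>> jog_arm --gripper '[0, 0, 0, 0, 0, 0, 0, 0]' --pt "0.3 0 0" --pt "0.7 0.01 0" --pt "1.1 0.01 0" --pt "1.5 0.01 0" --pt "1.8 0.02 0" --pt "2 0.02 0" --pt "2 0.02 0" --pt "2 0.02 0" --twist '[0, 0, 0, 0, 0, 0, 0, 0]'

```text
clock: 14.3
tcp_pos: [0.5484, 0.2067, 0.0468]
orientation: [-0.0, -0.005, 1.0, -0.0]
wrist_force: [-0.4, 0.1, -1.6]
finger_gap: 0.0151
grip_force: 48.8
```

>>> jog_arm --gripper '[0, 0, 0, 0, 0, 0, 0, 0]' --pt "0.4 0 0" --pt "0.9 0 0" --pt "1.4 0.01 0" --pt "1.9 0.01 0" --pt "2.4 0.02 0" --pt "2.8 0.02 0" --pt "3.1 0.02 0" --pt "3.2 0.02 0" --twist '[0, 0, 0, 0, 0, 0, 0, 0]'

```text
clock: 15.3
tcp_pos: [0.5807, 0.2069, 0.0468]
orientation: [-0.0, -0.005, 1.0, 0.0]
wrist_force: [0.3, -0.0, -0.9]
finger_gap: 0.0153
grip_force: 48.8
```

>>> jog_arm --gripper '[0, 0, 0, 0, 0, 0, 0, 0]' --pt "0.1 0 0" --pt "0.2 0 0" --pt "0.3 0 0" --pt "0.4 0 0" --pt "0.5 0 0" --pt "0.5 0 0" --pt "0.5 0 0" --pt "0.5 0 0" --twist '[0, 0, 0, 0, 0, 0, 0, 0]'

```text
clock: 16.3
tcp_pos: [0.5855, 0.2069, 0.0468]
orientation: [-0.0, -0.005, 1.0, 0.0]
wrist_force: [-0.0, -0.1, -0.9]
finger_gap: 0.0153
grip_force: 48.8
```

>>> jog_arm --gripper '[0, 0, 0, 0, 0, 0, 0, 0]' --pt "0.05 0 0" --pt "0.1 0 0" --pt "0.15 0 0" --pt "0.2 0 0" --pt "0.2 0 0" --pt "0.2 0 0" --pt "0.2 0 0" --pt "0.2 0 0" --twist '[0, 0, 0, 0, 0, 0, 0, 0]'

```text
clock: 17.3
tcp_pos: [0.5876, 0.2069, 0.0468]
orientation: [0.0, -0.005, 1.0, 0.0]
wrist_force: [0.5, 0.5, -1.0]
finger_gap: 0.0151
grip_force: 48.8
```

>>> jog_arm --gripper '[0, 0, 0, 0, 0, 0, 0, 0]' --pt "0.05 0 0" --pt "0.1 0 0" --pt "0.1 0 0" --pt "0.1 0 0" --pt "0.1 0 0" --pt "0.1 0 0" --pt "0.1 0 0" --pt "0.1 0 0" --twist '[0, 0, 0, 0, 0, 0, 0, 0]'

```text
clock: 18.3
tcp_pos: [0.5885, 0.2069, 0.0468]
orientation: [0.0, -0.005, 1.0, 0.0]
wrist_force: [-0.1, -0.3, -0.6]
finger_gap: 0.0151
grip_force: 48.8
```

>>> jog_arm --gripper '[0, 0, 0, 0, 0, 0, 0, 0]' --pt "0.05 0 0" --pt "0.1 0 0" --pt "0.1 0 0" --pt "0.1 0 0" --pt "0.1 0 0" --pt "0.1 0 0" --pt "0.1 0 0" --pt "0.1 0 0" --twist '[0, 0, 0, 0, 0, 0, 0, 0]'

```text
clock: 19.3
tcp_pos: [0.5895, 0.2069, 0.0468]
orientation: [0.0, -0.005, 1.0, 0.0]
wrist_force: [0.6, 0.6, -0.6]
finger_gap: 0.0151
grip_force: 48.8
```

>>> jog_arm --gripper '[0, 0, 0, 0, 0, 0, 0, 0]' --pt "0.05 0 0" --pt "0.1 0 0" --pt "0.1 0 0" --pt "0.1 0 0" --pt "0.1 0 0" --pt "0.1 0 0" --pt "0.1 0 0" --pt "0.1 0 0" --twist '[0, 0, 0, 0, 0, 0, 0, 0]'

```text
clock: 20.3
tcp_pos: [0.5899, 0.2069, 0.0467]
orientation: [-0.001, -0.005, 1.0, 0.0]
wrist_force: [-5.9, 0.1, 1.2]
finger_gap: 0.0151
grip_force: 49.0
```

The chip has met the stop (Fx -5.9 N at x = 0.590). I relieve that push and lift towards the fork.

>>> jog_arm --gripper '[0, 0, 0, 0, 0, 0, 0, 0]' --pt "-0.05 0 0" --pt "-0.1 0 0" --pt "-0.1 0 0" --pt "-0.1 0 0.05" --pt "-0.1 0 0.1" --pt "-0.1 0 0.15" --pt "-0.1 0 0.2" --pt "-0.1 0 0.2" --twist '[0, 0, 0, 0, 0, 0, 0, 0]' --squeeze 60

```text
clock: 21.3
tcp_pos: [0.5897, 0.2069, 0.049]
orientation: [0.0, -0.005, 1.0, 0.0]
wrist_force: [-2.2, -0.1, -1.1]
finger_gap: 0.0149
grip_force: 60.0
```

>>> jog_arm --gripper '[0, 0, 0, 0, 0, 0, 0, 0]' --pt "0 0 0.03" --pt "0 0 0.06" --pt "0 0 0.1" --pt "0 0 0.12" --pt "0 0 0.15" --pt "0 0 0.15" --pt "0 0 0.15" --pt "0 0 0.15" --twist '[0, 0, 0, 0, 0, 0, 0, 0]'

```text
clock: 22.3
tcp_pos: [0.5896, 0.2069, 0.0503]
orientation: [0.0, -0.005, 1.0, 0.0]
wrist_force: [-0.1, 0.3, -1.9]
finger_gap: 0.0153
grip_force: 60.0
```

>>> jog_arm --gripper '[0, 0, 0, 0, 0, 0, 0, 0]' --pt "0 0 0.03" --pt "0 0 0.06" --pt "0 0 0.1" --pt "0 0 0.12" --pt "0 0 0.15" --pt "0 0 0.15" --pt "0 0 0.15" --pt "0 0 0.15" --twist '[0, 0, 0, 0, 0, 0, 0, 0]'

```text
clock: 23.3
tcp_pos: [0.5896, 0.2069, 0.0517]
orientation: [-0.0, -0.005, 1.0, 0.0]
wrist_force: [0.7, 0.5, -6.8]
finger_gap: 0.0154
grip_force: 59.2
```

>>> jog_arm --gripper '[0, 0, 0, 0, 0, 0, 0, 0]' --pt "0 0 0.03" --pt "0 0 0.06" --pt "0 0 0.1" --pt "0 0 0.1" --pt "0 0 0.1" --pt "0 0 0.1" --pt "0 0 0.1" --pt "0 0 0.1" --twist '[0, 0, 0, 0, 0, 0, 0, 0]'

```text
clock: 24.3
tcp_pos: [0.5895, 0.2069, 0.0528]
orientation: [-0.0, -0.005, 1.0, 0.0]
wrist_force: [2.8, 0.8, -10.6]
finger_gap: 0.0149
grip_force: 58.7
```

```bash
python3 - <<'E'
from h import *
f=[];z=[]
for i in range(5):
    cam('top'); s=env.get_state(); f.append(s['wrist_force']); z.append(s['tcp_pos'])
print(np.mean(f,0),np.std(f,0),np.mean(z,0))
E
```

```text
[  2.94734681   0.35778826 -11.36443902] [0.48095725 0.44419111 0.53856179] [0.58955456 0.20688446 0.05280185]
```

>>> jog_arm --gripper '[0, 0, 0, 0, 0, 0, 0, 0]' --pt "0 0 0.02" --pt "0 0 0.04" --pt "0 0 0.04" --pt "0 0 0.04" --pt "0 0 0.04" --pt "0 0 0.04" --pt "0 0 0.04" --pt "0 0 0.04" --twist '[0, 0, 0, 0, 0, 0, 0, 0]'

```text
clock: 25.55
tcp_pos: [0.5895, 0.2069, 0.0532]
orientation: [-0.0, -0.005, 1.0, 0.0]
wrist_force: [4.1, 0.8, -13.1]
finger_gap: 0.0153
grip_force: 58.5
```

```bash
python3 - <<'E'
from h import *
f=[];z=[]
for i in range(6):
    c=cam('scene'); s=env.get_state(); f.append(s['wrist_force']); z.append(s['tcp_pos'])
print(np.mean(f,0),np.std(f,0),np.mean(z,0))
cv2.imwrite('pics/g4.png',cv2.resize(c['image'][180:310,360:490],None,fx=4,fy=4,interpolation=cv2.INTER_CUBIC)[...,::-1])
E
```

```text
[  3.52577562   0.2069097  -12.7516807 ] [0.25042339 0.50457822 0.25391752] [0.58952698 0.20687243 0.05320177]
```

View pics/g4.png

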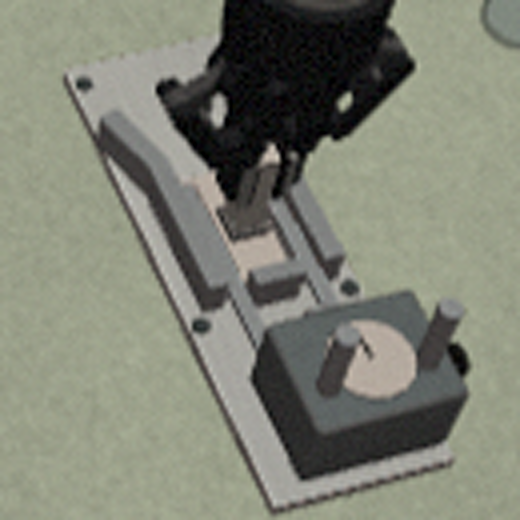

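The chip is home against the stop (front edge near (270,265)), the column stands between the prongs, and the gauge needle has turned. The net pull is about 11.9 N; I hold it for 2 s.

>>> jog_arm --gripper '[0, 0, 0, 0, 0, 0, 0, 0]' --pt "0 0 0" --pt "0 0 0" --pt "0 0 0" --pt "0 0 0" --pt "0 0 0" --pt "0 0 0" --pt "0 0 0" --pt "0 0 0" --twist '[0, 0, 0, 0, 0, 0, 0, 0]'

```text
clock: 26.85
tcp_pos: [0.5895, 0.2069, 0.0532]
orientation: [-0.0, -0.005, 1.0, 0.0]
wrist_force: [4.2, -0.6, -12.1]
finger_gap: 0.0151
grip_force: 58.5
```

>>> jog_arm --gripper '[0, 0, 0, 0, 0, 0, 0, 0]' --pt "0 0 0" --pt "0 0 0" --pt "0 0 0" --pt "0 0 0" --pt "0 0 0" --pt "0 0 0" --pt "0 0 0" --pt "0 0 0" --twist '[0, 0, 0, 0, 0, 0, 0, 0]'

```text
clock: 27.85
tcp_pos: [0.5895, 0.2069, 0.0532]
orientation: [-0.0, -0.005, 1.0, 0.0]
wrist_force: [3.7, 0.3, -12.4]
finger_gap: 0.0153
grip_force: 58.5
```

>>> jog_arm --gripper '[0, 0, 0, 0, 0, 0, 0, 0]' --pt "0 0 -0.05" --pt "0 0 -0.1" --pt "0 0 -0.2" --pt "0 0 -0.3" --pt "0 0 -0.4" --pt "0 0 -0.5" --pt "0 0 -0.55" --pt "0 0 -0.55" --twist '[0, 0, 0, 0, 0, 0, 0, 0]'

```text
clock: 28.85
tcp_pos: [0.5896, 0.2071, 0.048]
orientation: [0.0, -0.005, 1.0, 0.0]
wrist_force: [-1.7, -0.6, -0.0]
finger_gap: 0.0152
grip_force: 60.2
```

>>> jog_arm --gripper '[0, 0, 0, 0, 0, 0, 0, 0]' --pt "0 0 -0.05" --pt "0 0 -0.1" --pt "0 0 -0.13" --pt "0 0 -0.13" --pt "0 0 -0.13" --pt "0 0 -0.13" --pt "0 0 -0.13" --pt "0 0 -0.13" --twist '[0, 0, 0, 0, 0, 0, 0, 0]'

```text
clock: 29.85
tcp_pos: [0.5896, 0.2069, 0.0465]
orientation: [0.0, -0.005, 1.0, 0.0]
wrist_force: [-0.2, -0.3, 1.0]
finger_gap: 0.0149
grip_force: 60.4
```

>>> jog_arm --gripper '[0, 0, 0, 0, 0, 0, 0, 0]' --pt "0 0 -0.03" --pt "0 0 -0.06" --pt "0 0 -0.06" --pt "0 0 -0.06" --pt "0 0 -0.06" --pt "0 0 -0.06" --pt "0 0 -0.06" --pt "0 0 -0.06" --twist '[0, 0, 0, 0, 0, 0, 0, 0]'

```text
clock: 30.85
tcp_pos: [0.5896, 0.2069, 0.0465]
orientation: [0.0, -0.005, 1.0, 0.0]
wrist_force: [-3.0, -1.4, 5.5]
finger_gap: 0.015
grip_force: 61.1
```

>>> jog_arm --gripper '[0, 0, 0.2, 0.25, 0.35, 0.5, 0.6, 0.6]' --pt "0 0 0" --pt "0 0 0" --pt "0 0 0" --pt "0 0 0" --pt "0 0 0" --pt "0 0 0" --pt "0 0 0" --pt "0 0 0" --twist '[0, 0, 0, 0, 0, 0, 0, 0]' --squeeze 20

```text
clock: 31.85
tcp_pos: [0.5895, 0.2069, 0.0458]
orientation: [0.0, -0.005, 1.0, 0.0]
wrist_force: [0.3, -0.7, 0.7]
finger_gap: 0.0513
grip_force: 0.0
```

>>> jog_arm --gripper '[0.6, 0.6, 0.6, 0.6, 0.6, 0.6, 0.6, 0.6]' --pt "0 0 0.5" --pt "0 0 1.5" --pt "0 0 3" --pt "0 0 5" --pt "0 0 8" --pt "0 0 11" --pt "0 0 13" --pt "0 0 14" --twist '[0, 0, 0, 0, 0, 0, 0, 0]'

```text
clock: 32.85
tcp_pos: [0.5904, 0.2071, 0.1884]
orientation: [0.002, -0.005, 1.0, 0.0]
wrist_force: [0.3, -0.4, 0.2]
finger_gap: 0.0512
grip_force: 0.0
```

>>> jog_arm --gripper '[0.6, 0.6, 0.6, 0.6, 0.6, 0.6, 0.6, 0.6]' --pt "-2 -3 0" --pt "-5 -7 0" --pt "-8 -12 0" --pt "-10 -17 0" --pt "-12 -22 0" --pt "-13 -26 0" --pt "-13 -28 0" --pt "-13 -28 0" --twist '[0, 0, 0, 0, 0, 0, 0, 0]'

```text
clock: 33.85
tcp_pos: [0.4593, -0.0743, 0.186]
orientation: [0.0, -0.004, 1.0, 0.0]
wrist_force: [1.1, -0.3, 0.9]
finger_gap: 0.0512
grip_force: 0.0
```

```bash
python3 - <<'E'
from h import *
c=cam('scene'); d=cam('top'); a=cv2.resize(c['image'][180:310,360:490],None,fx=3,fy=3,interpolation=cv2.INTER_CUBIC); b=cv2.resize(d['image'][150:280,190:290],None,fx=4,fy=4,interpolation=cv2.INTER_CUBIC)
o=np.zeros((520,800,3),np.uint8);o[:390,:390]=a;o[:,400:800]=b
cv2.imwrite('pics/g5.png',o[...,::-1]); s=env.get_state(); print(s['tcp_pos'],s['wrist_force'],s['finger_gap'])
E
```

```text
[ 0.45934894 -0.07285445  0.18582222] [-0.36987147  0.01051763 -0.94913265] 0.05131161289111494
```

View pics/g5.png

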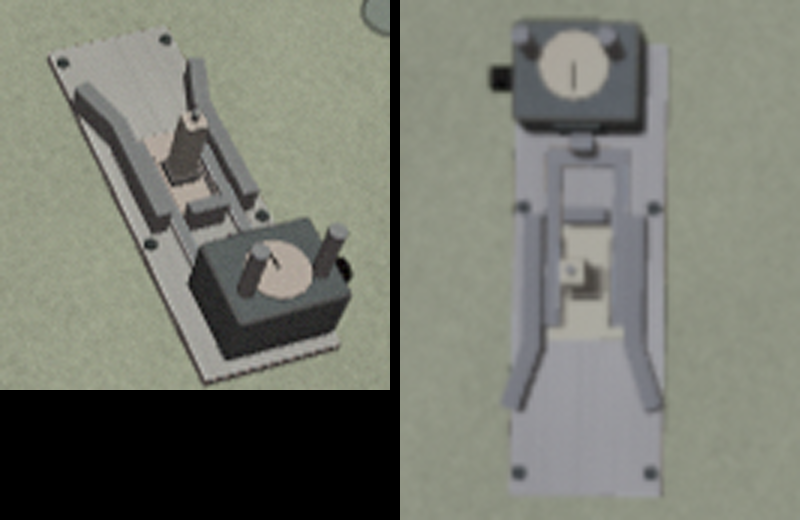

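The chip lies flat and released against the stop (front edge near (590,225), rear edge (590,337)). The gauge needle is back at its start position (575,75), and the arm is clear.

```bash
python3 -c "
from workcell import env
print(env.hand_in())"
```

```text
the job is handed in; nothing more can be done
None
```

The chip was pulled to about 12 N by wrist force, held for over two seconds, then lowered flat, released and left home against the stop. The job is handed in; no verdict came back.

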